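# Refill the tool inserts

## Robot

A 6-joint arm with a two-finger parallel gripper is mounted at the origin on the work surface; the furniture and walls round the work are solid. World frame = base frame: x ahead of the robot, y to its left, z up, the work surface at z = 0. Lengths are in mm, angles in rad, forces in N, time in s.
With the tool pointing down it reaches from about 350 to 875 mm from the base axis. Payload 4.2 kg.
Tool frame: the origin (TCP) lies on the centre line of the jaws, within the pads' length; the fingertips stand 17 mm ahead of it and the grasp point (between the pads) lies 2 mm behind it (arm.nose_length is the distance from the TCP to the fingertips, in mm); z points along the fingers, y is the line along which they close (so a half turn about z gives the same grasp; the last joint's range is limited). The gripper opens to 85 mm and grips with 20 to 120 N. Pads are 22 mm wide; open, the fingers measure 114 mm over their backs; the gripper's body (76 mm by 85 mm) begins 54 mm behind the grasp point. The pads swing forward as they close: fully open they stand 13 mm farther back than shut.
Start: joints at [-1.031, 0.385, 0.008, 0, -1.194, -0.259], TCP at [173.219, -600.495, 248.312] pointing down, gripper open.
Joint ranges: [-3.14, 3.14], [-1.21, 2.06], [-1.07, 1.41], [-3.16, 2.05], [-2.99, -0.16], [-3.1, 3.1]. Speed limits (rad/s): [2.79, 2.79, 3.14, 3.14, 3.14, 3.14].

## Interface

Orientations are given as a unit quaternion [x, y, z, w].
In Python, from bench import arm gives the robot as it stands. The module is installed in compiled form; this text tells all that it offers.
- The arm moves only by the tool drive_tool, never from a script. Its argument "targets" is a list of rows, each a list of 5 numbers: the closure, from -1 (fully open) to 1 (shut), then the shift along the tool's x, y, z in mm, then the turn about the tool's z in degrees. In form: [[grip, tx, ty, tz, roll], ...]. A call has 1 to 12 rows; each row is the pose to reach, as a shift and turn from the pose commanded when the call began, along the tool's axes at that moment; what a row does not reach only later rows make up. A row lasts 1/10 s, in which the tool goes at most 50 mm and 8.59 degrees, less where a joint would pass 70% of its speed; a pose out of reach is approached as far as the arm can. A call with a gripper value outside its range is refused whole. The fingers move at their own pace and stop on an object; the grip force is fixed at half the most. Time passes only in rows, so rows that repeat a pose let the fingers close. It gives the time, the measured TCP pose, the force, the opening and the grip force at its end, in the units of the state.
- arm.read_state(): the state, without advancing time (a new reading comes with each control period).
- arm.get_image(name): name is "side" or "top" or "wrist"; returns the picture (420x560x3 uint8, blue, green, red); there is no depth.
- arm.camera_params(name): a dict with "fov_y" (degrees; the focal length in pixels is half the picture's height over the tangent of half this angle, whatever the lens; pixels are square), "cx", "cy" (the principal point, pixels), "rvec" (rotation vector, rad) and "tvec" (3), from world to camera coordinates, as OpenCV has them; the wrist camera has in their place "tool_from_camera" (4x4, takes a point from camera to tool coordinates, whose origin is the TCP and whose axes are the flange's). Camera axes: x right, y down, z forward; pixel columns grow to the right and rows downward; lengths in mm; the calibration is good to about 2 mm. The wrist camera is an equidistant fisheye: a pixel r from the principal point sees the ray r / f radians off the axis. A picture is of the moment at which its call begins: read the wrist's pose just before it. camera_params takes no time and is no camera call.
- arm.job_done(): hands the job in; it is judged then, once.
The state is a dict: "clock": time; "joints": joint angles; "joint_vel": joint speeds; "joint_efforts": joint torques, N m; "position": TCP position; "ee_rot": TCP orientation; "contact_force": force on the tool from outside, world axes, zero at the start; "wrist_torque": the same for the moment, N m; "gripper_width": finger opening in mm; "grasp_force": force on a finger pad.
Only numpy, scipy, OpenCV 4.12 (cv2) and the standard library are available. Lean on these libraries where they do the work, as an engineer would, in place of code of your own. Each camera call takes 0.05 s, during which the arm holds its last target. There are 200 camera calls.

## Task

Put the four loose tools back into the tool inserts on the bench: the red screwdriver, the yellow screwdriver, the pliers and the tape measure, each into the pocket cut to its own outline, so that it lies fully down on the green floor. The longer, red screwdriver belongs in the longer of the two screwdriver pockets; leave the marker beside the toolbox where it lies.

Things in the scene. Friction and masses are not known exactly. Their poses are not given: they have to be found in the camera images.
- red_screwdriver: loose screwdriver, red handle, lying flat, 209 mm long, 90 g: the longer of the two. Origin: mid-length, on the underside; z up, y along the tool towards the handle's butt. Handle from y = 4 to 104 mm, 32 wide, 31 high; shank, 6 mm thick and about 8 mm up, from y = 4 to -105. Grip the handle across x near y = 43.
- yellow_screwdriver: loose screwdriver, yellow handle, lying flat, 169 mm long, 90 g: the shorter of the two. Origin: mid-length, on the underside; z up, y along the tool towards the handle's butt. Handle from y = -1 to 84 mm, 32 wide, 31 high; shank, 6 mm thick and about 8 mm up, from y = -1 to -84. Grip the handle across x near y = 35.
- pliers: loose combination pliers, blue handles, lying flat, 176 mm long, 66 wide over the handle ends, 16 high, 240 g. Origin: mid-length, on the underside; z up, y towards the handle ends. Steel jaws, 26 wide, from y = -88 to -27 mm; spreading handles on to y = 88. Grip across x at the joint near y = -29 (about 31 wide).
- tape_measure: loose yellow and black tape measure standing on its edge, 88 (y) x 39 (x) x 64 mm high, 290 g. Origin: on the underside, z up; the case runs from y = -27 to 43 mm and is 36 to 38 wide, the hook sticks out to y = -44. Grip the case across x near y = 8.
- long_driver_insert: red screwdriver's place: fixed moulded insert, 246 (y) x 92 (x) x 28 mm: green floor 8 mm up, black walls 20 mm above it. Origin: centre of the underside, z up. No walls from y = 14 to 72: a finger channel right across. Pocket 225 long: 46 wide for the handle, y = -8 to 112; 22 wide for the shank, y = -113 to -8. Home: tool origin 8 mm over this origin, y axes alike.
- short_driver_insert: yellow screwdriver's place: fixed moulded insert, 246 (y) x 92 (x) x 28 mm: green floor 8 mm up, black walls 20 mm above it. Origin: centre of the underside, z up. No walls from y = 6 to 64: a finger channel right across. Pocket 185 long: 46 wide for the handle, y = -13 to 92; 22 wide for the shank, y = -93 to -13. Home: tool origin 8 mm over this origin, y axes alike.
- pliers_insert: pliers' place: fixed moulded insert, 246 (y) x 92 (x) x 28 mm: green floor 8 mm up, black walls 20 mm above it. Origin: centre of the underside, z up. No walls from y = -58 to 0: a finger channel right across. Pocket: 42 wide for the jaws, y = -96 to -58; 80 wide for the handles, y = 0 to 96. Home: pliers' origin 8 mm over this origin, y axes alike.
- tape_insert: tape measure's place: fixed moulded insert, 124 (y) x 92 (x) x 28 mm: green floor 8 mm up, black walls 20 mm above it. Origin: centre of the underside, z up. No walls from y = -21 to 37: a finger channel right across. Pocket 52 wide, y = -52 to 52. Home: upright, tape's origin 8 mm over this origin, y axes in line, either way round.
- marker: loose marker pen, black and red, 135 mm long, 17 thick, lying beside the black toolbox; stays where it lies. Origin: middle of the underside; y along its length.

How it is judged (in metres and radians):
At the end, for the whole second after the job is handed in: Each tool rests, released and still (under 20 mm/s and 1 rad/s), in its own insert: its origin within 16 mm of the insert's across and along (tape measure 27 mm along) and 4 to 16 mm above it, its length within 0.07 rad of level and 0.2 rad of the insert's length (x of red_screwdriver in the frame of long_driver_insert between -0.016 and 0.016 m and y of red_screwdriver in the frame of long_driver_insert between -0.016 and 0.016 m and z of red_screwdriver in the frame of long_driver_insert between 0.004 and 0.016 m and angle between red_screwdriver's own y axis and vertical between 1.5008 and 1.6408 rad and angle between the y axis of red_screwdriver and the y axis of long_driver_insert, either way round below 0.2 rad and linear speed of each of red_screwdriver, yellow_screwdriver, pliers, tape_measure below 0.02 m/s and angular speed of each of red_screwdriver, yellow_screwdriver, pliers, tape_measure below 1 rad/s and x of yellow_screwdriver in the frame of short_driver_insert between -0.016 and 0.016 m and y of yellow_screwdriver in the frame of short_driver_insert between -0.016 and 0.016 m and z of yellow_screwdriver in the frame of short_driver_insert between 0.004 and 0.016 m and angle between yellow_screwdriver's own y axis and vertical between 1.5008 and 1.6408 rad and angle between the y axis of yellow_screwdriver and the y axis of short_driver_insert, either way round below 0.2 rad and x of pliers in the frame of pliers_insert between -0.016 and 0.016 m and y of pliers in the frame of pliers_insert between -0.016 and 0.016 m and z of pliers in the frame of pliers_insert between 0.004 and 0.016 m and angle between pliers's own y axis and vertical between 1.5008 and 1.6408 rad and angle between the y axis of pliers and the y axis of pliers_insert, either way round below 0.2 rad and x of tape_measure in the frame of tape_insert between -0.016 and 0.016 m and y of tape_measure in the frame of tape_insert between -0.027 and 0.027 m and z of tape_measure in the frame of tape_insert between 0.004 and 0.016 m and angle between tape_measure's own y axis and vertical between 1.5008 and 1.6408 rad and angle between the y axis of tape_measure and the y axis of tape_insert, either way round below 0.2 rad); the robot touches nothing.
It fails at once if the marker is pushed more than 30 mm from where it lay (distance of marker from where it was at the start of the episode above 0.03 m).
It also fails if it takes over 96 s, if anything falls off the work surface, if the arm or the gripper's body presses on something with over 40 N, if the wrist force passes 120 N, or if a joint passes its speed limit or range.

## Working session

There is one attempt and no reset: what is moved stays moved. The work goes in short steps, Python scripts to look and compute and a tool call to move; the robot and the scene stay as the last step left them, time stands still between calls to the robot, and variables do not carry over. Pictures are saved under pics/ and viewed, at most 14 in all, crops included, and the job is handed in when it is done.

Besides the shell and the picture viewer there is one more tool, called after "Emit:" by a JSON object that holds its "op" and its "data". drive_tool: Moves the arm, as the interface text tells. Its arguments: {"type":"object","properties":{"targets":{"type":"array","items":{"type":"array","items":{"type":"number"}}}},"required":["targets"]}

```bash
mkdir -p pics; cat > h.py <<'E'
import numpy as np, cv2
from scipy.spatial.transform import Rotation as R
from bench import arm
def snap(n,f):
    im=np.array(arm.get_image(n)); cv2.imwrite('pics/'+f+'.png',im); return im
def cam(n):
    p=arm.camera_params(n); f=210/np.tan(np.radians(p['fov_y'])/2)
    return p,f
def world(n,u,v,z):
    p,f=cam(n); Rm=cv2.Rodrigues(np.array(p['rvec'],float))[0]; t=np.array(p['tvec'],float).ravel()
    d=Rm.T@np.array([(u-p['cx'])/f,(v-p['cy'])/f,1]); c=-Rm.T@t
    return c+d*(z-c[2])/d[2]
def wristw(u,v,z,pos,q):
    p,f=cam('wrist'); a=np.array([u-p['cx'],v-p['cy']]); r=np.hypot(*a); th=r/f
    d=np.append(a/max(r,1e-9)*np.sin(th),np.cos(th)); T=np.array(p['tool_from_camera'])
    Rt=R.from_quat(q).as_matrix(); c=Rt@T[:3,3]+pos; d=Rt@T[:3,:3]@d
    return c+d*(z-c[2])/d[2]
def proj(n,P):
    p,f=cam(n); K=np.array([[f,0,p['cx']],[0,f,p['cy']],[0,0,1]])
    return cv2.projectPoints(np.array(P,float).reshape(-1,3),np.array(p['rvec'],float),np.array(p['tvec'],float),K,None)[0][:,0]
E
python3 - <<'E'
from h import *
for n in('top','side','wrist'): snap(n,n+'0'); print(n,arm.camera_params(n))
s=arm.read_state(); print(s['position'],R.from_quat(s['ee_rot']).as_matrix().round(3),s['gripper_width'],arm.nose_length)
E
```

```text
top {'fov_y': 45.6411150551625, 'cx': 278.9983005765196, 'cy': 211.7229537569492, 'rvec': array([ 2.17515254, -2.1477295 ,  0.16983435]), 'tvec': array([ -40.68184771,  474.14463575, 1448.87840105])}
side {'fov_y': 43.394288224473605, 'cx': 283.6814573725774, 'cy': 204.62938893306597, 'rvec': array([ 0.20042611, -2.58920689,  1.66628031]), 'tvec': array([ 472.12381551,   70.63143988, 1524.32399162])}
wrist {'fov_y': 65.70646984690485, 'cx': 275.3620769709661, 'cy': 210.2272147399445, 'tool_from_camera': array([[-4.65213378e-04, -9.63649257e-01, -2.67170159e-01,
         6.84312167e+01],
       [ 9.99999794e-01, -3.30048962e-04, -5.50816924e-04,
         6.51511962e-01],
       [ 4.42615086e-04, -2.67170360e-01,  9.63649211e-01,
        -1.25549025e+02],
       [ 0.00000000e+00,  0.00000000e+00,  0.00000000e+00,
         1.00000000e+00]])}
[ 173.09804359 -600.12923197  247.47594976] [[-0.961 -0.277 -0.001]
 [-0.277  0.961  0.002]
 [ 0.     0.002 -1.   ]] 85.78479323437898 17.0
```

View pics/top0.png

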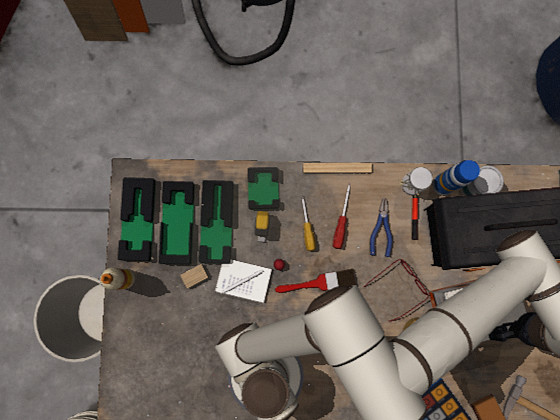

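View pics/side0.png

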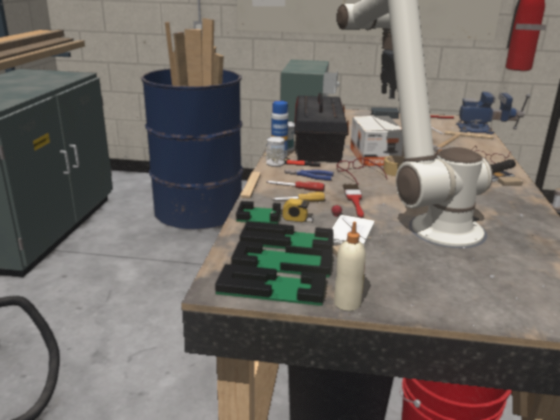

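```bash
python3 - <<'E'
from h import *
im=cv2.imread('pics/top0.png')
a=cv2.resize(im[160:275,110:290],None,fx=4.4,fy=4.4,interpolation=cv2.INTER_CUBIC)
cv2.imwrite('pics/c1.png',a)
b=cv2.resize(im[160:275,250:430],None,fx=4.4,fy=4.4,interpolation=cv2.INTER_CUBIC)
cv2.imwrite('pics/c2.png',b)
hsv=cv2.cvtColor(im,cv2.COLOR_BGR2HSV)
def comp(lo,hi,z,name,amin=40):
    m=cv2.inRange(hsv,lo,hi); m[:150]=0;m[285:]=0; m[:,440:]=0
    n,l,st,c=cv2.connectedComponentsWithStats(m)
    for i in range(1,n):
        if st[i,4]<amin: continue
        v,u=np.where(l==i); P=np.array([world('top',x,y,z)[:2] for x,y in zip(u,v)])
        k=P.mean(0); w,V=np.linalg.eigh(np.cov((P-k).T)); d=V[:,1]; 
        if d[0]<0:d=-d
        e=(P-k)@V; r=cv2.minAreaRect(P.astype(np.float32))
        print(name,st[i],c[i].round(1),'w',k.round(1),'ang',np.degrees(np.arctan2(d[1],d[0])).round(1),'ext',np.ptp(e,axis=0).round(),'rect',np.round(r[0],1),np.round(r[1]),round(r[2],1))
comp((55,120,50),(80,255,255),8,'green')
comp((18,130,90),(32,255,255),15,'yellow')
comp((0,150,80),(6,255,255),15,'red')
comp((105,120,50),(125,255,255),8,'blue')
for u,v in[(279,212),(100,160)]: print(world('top',u,v,0))
E
```

```text
green [248 173  31  32 708] [263.3 189.6] w [544.9  13.3] ang -14.1 ext [ 98. 102.] rect [548.6  14.2] [96. 91.] 0.9
green [ 200  186   32   73 1005] [216.1 232.3] w [413.4 152.5] ang -1.4 ext [ 91. 219.] rect [444.9 151.9] [ 91. 219.] 88.3
green [121 190  32  60 823] [137.  229.2] w [419.3 388. ] ang -2.3 ext [ 93. 179.] rect [449.2 389.3] [178.  92.] 0.7Traceback (most recent call last):
  File "<stdin>", line 18, in <module>
  File "<stdin>", line 13, in comp
  File "h.py", line 10, in world
    p,f=cam(n); Rm=cv2.Rodrigues(np.array(p['rvec'],float))[0]; t=np.array(p['tvec'],float).ravel()
        ~~~^^^
  File "h.py", line 7, in cam
    p=arm.camera_params(n); f=210/np.tan(np.radians(p['fov_y'])/2)
ValueError: time passes only in moves, steps and waits
```

View pics/c1.png

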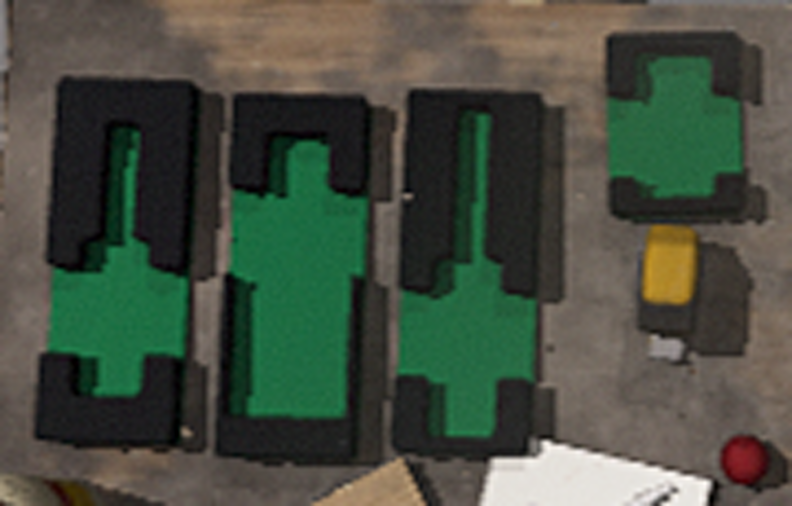

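View pics/c2.png

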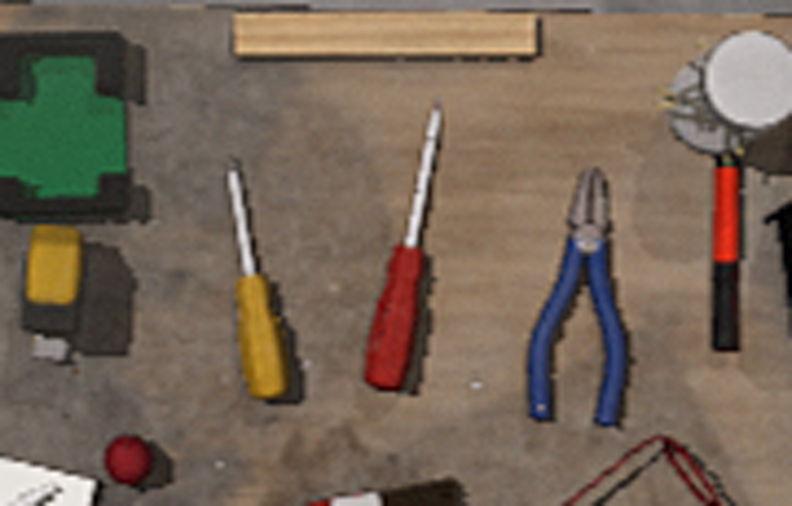

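```bash
python3 - <<'E'
s=open('h.py').read()
s=s.replace("def cam(n):\n    p=arm.camera_params(n); ","import functools\n@functools.lru_cache(None)\ndef cam(n):\n    p=arm.camera_params(n); ")
open('h.py','w').write(s)
E
cat > fit.py <<'E'
from h import *
from scipy.optimize import minimize
im=cv2.imread('pics/top0.png'); hsv=cv2.cvtColor(im,cv2.COLOR_BGR2HSV)
green=cv2.inRange(hsv,(55,110,30),(85,255,255))
S=4
def tf(p,q): # q Nx3 local
    c,s=np.cos(p[2]),np.sin(p[2]); q=np.array(q,float)
    return np.c_[p[0]+c*q[:,0]-s*q[:,1],p[1]+s*q[:,0]+c*q[:,1],q[:,2]]
def px(P): return np.round(((proj('top',P)+.5)*S-.5)*16).astype(np.int32)
def render(p,L,ch,walls):
    m=np.zeros((420*S,560*S),np.uint8)
    cv2.fillConvexPoly(m,px(tf(p,[(-46,-L,8),(46,-L,8),(46,L,8),(-46,L,8)])),255,shift=4)
    for x0,x1,y0,y1 in walls:
        q=px(tf(p,[(x,y,z) for x in(x0,x1) for y in(y0,y1) for z in(8,28)]))
        cv2.fillConvexPoly(m,cv2.convexHull(q),0,shift=4)
    return cv2.resize(m,(560,420),interpolation=cv2.INTER_AREA).astype(float)/255
def W(L,c0,c1,lo,hi,wl,wh,extra=()): # pocket half widths either side
    w=[(-46,-wl,-L,c0),(wl,46,-L,c0),(-46,46,-L,lo),(-46,-wh,c1,L),(wh,46,c1,L),(-46,46,hi,L)]
    return w+list(extra)
ins={'long':((444,152),123,W(123,14,72,-113,112,11,23)[1:2]),}
def drv(L,c0,c1,lo,hi,n):
    return [(-46,-11,-L,n),(11,46,-L,n),(-46,-23,n,c0),(23,46,n,c0),(-46,46,-L,lo),(-46,-23,c1,L),(23,46,c1,L),(-46,46,hi,L)]
ins={'long':((444,152),123,drv(123,14,72,-113,112,-8)),
'short':((449,389),123,drv(123,6,64,-93,92,-13)),
'pliers':((440,270),123,W(123,-58,0,-96,96,21,40)),
'tape':((548,14),62,W(62,-21,37,-52,52,26,26))}
if __name__=='__main__':
  for k,(c,L,w) in ins.items():
    ctr=proj('top',[(*c,8)])[0]; roi=np.zeros((420,560)); h=47 if L>100 else 26
    x0,x1=int(ctr[0]-18),int(ctr[0]+19); y0,y1=int(ctr[1]-h),int(ctr[1]+h); 
    g=green[y0:y1,x0:x1]/255.
    f=lambda v:np.abs(render((c[0]+v[0],c[1]+v[1],np.pi*1.5-np.pi+v[2]/60),L,0,w)[y0:y1,x0:x1]-g).sum()
    best=None
    for a0 in(0,np.pi*60):
      r=minimize(f,[0,0,a0],method='Nelder-Mead',options=dict(initial_simplex=[[0,0,a0],[12,0,a0],[0,12,a0],[5,5,a0+5]],xatol=.1))
      if best is None or r.fun<best.fun: best=r
    v=best.x; print(k,round(c[0]+v[0],1),round(c[1]+v[1],1),'yaw',np.degrees(np.pi/2+v[2]/60).round(2),'err',round(best.fun),'of',round(g.sum()))
  def w1(x,y,z): return world('top',110+(x+.5)/4.4-.5,160+(y+.5)/4.4-.5,z)[:2]
  def w2(x,y,z): return world('top',250+(x+.5)/4.4-.5,160+(y+.5)/4.4-.5,z)[:2]
  def seg(n,a,b): print(n,a.round(),b.round(),'len',np.hypot(*(b-a)).round(1),'mid',((a+b)/2).round(1),'yaw',np.degrees(np.arctan2(*(b-a)[::-1])).round(1))
  seg('yel',w2(233,163,11),w2(268,396,15)); seg('red',w2(437,105,11),w2(384,388,15))
  seg('pli',w2(594,168,8),w2(574,422,10)); seg('plw',w2(540,418,10),w2(608,424,10))
  seg('tape',w1(665,358,10),w1(673,227,60))
  seg('tapetop',w1(650,265,64),w1(697,265,64))
  for n,P in(('hook',w1(665,345,30)),):print(n,P)
  print('marker',w2(724,155,8),w2(724,348,8))
E
python3 fit.py
```

```text
long 445.1 152.3 yaw 89.21 err 92 of 1117
short 449.4 388.6 yaw 89.33 err 69 of 985
pliers 440.0 269.8 yaw 89.15 err 71 of 1584
tape 548.0 14.4 yaw 91.31 err 80 of 721
yel [ 525. -106.] [ 365. -130.] len 161.9 mid [ 444.5 -118.1] yaw -171.4
red [ 567. -247.] [ 371. -209.] len 200.2 mid [ 469.1 -228. ] yaw 169.0
pli [ 525. -356.] [ 350. -339.] len 176.4 mid [ 437.5 -347.7] yaw 174.4
plw [ 352. -316.] [ 349. -362.] len 46.5 mid [ 350.4 -339.1] yaw -94.3
tape [389.  18.] [472.  14.] len 83.1 mid [430.2  16.1] yaw -3.2
tapetop [446.  28.] [446.  -2.] len 30.9 mid [445.9  13. ] yaw -89.2
hook [395.91141111  18.24762622]
marker [ 535.79759306 -447.00244391] [ 401.68232301 -443.58159846]
```

View pics/wrist0.png

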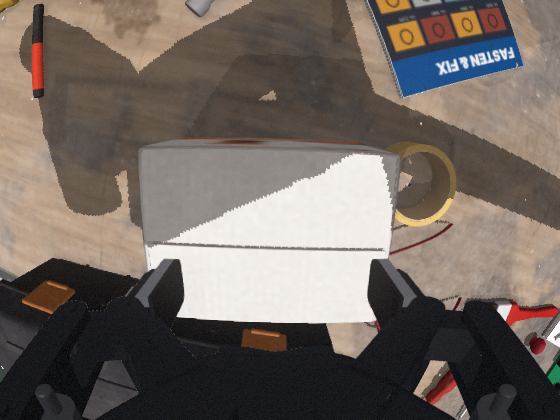

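```bash
cat >> h.py <<'E'
def to(x,y,z,ang,s=None):
    "shift in tool axes & roll (deg) to reach world xyz with tool y at world angle ang (mod 180)"
    s=s or arm.read_state(); M=R.from_quat(s['ee_rot']).as_matrix(); d=M.T@(np.array([x,y,z])-s['position'])
    a=np.degrees(np.arctan2(M[1,1],M[0,1])); r=-((ang-a+90)%180-90)
    print('to',(x,y,z,round(ang,1)),d.round(1),'roll',round(r,1))
E
python3 - <<'E'
from h import *
s=arm.read_state()
to(230,-380,330,90,s); to(500,-200,280,90,s)
E
```

```text
to (230, -380, 330, 90) [-115.6  195.9  -82.2] roll 16.1
to (500, -200, 280, 90) [-424.9  294.   -32.1] roll 16.1
```

Emit:
{"op": "drive_tool", "data": {"targets": [[-1,-20,40,-40,5],[-1,-40,80,-70,8],[-1,-60,120,-82,12],[-1,-90,160,-82,16],[-1,-115,196,-82,16],[-1,-160,210,-70,16],[-1,-210,225,-60,16],[-1,-260,240,-50,16],[-1,-310,255,-40,16],[-1,-360,270,-32,16],[-1,-400,285,-32,16],[-1,-425,294,-32,16]]}}

```text
clock: 1.35
position: [502.0, -198.0, 279.3]
ee_rot: [-0.002, 1.0, 0.0, -0.001]
contact_force: [0.3, -0.8, 0.6]
gripper_width: 85.2
grasp_force: 0.0
```

Emit:
{"op": "drive_tool", "data": {"targets": [[-1,0,0,0,0],[-1,0,0,0,0],[-1,0,0,0,0],[-1,0,0,0,0]]}}

```text
clock: 1.75
position: [499.2, -201.0, 280.6]
ee_rot: [-0.0, 1.0, -0.0, 0.0]
contact_force: [-0.4, 0.2, 0.0]
gripper_width: 85.4
grasp_force: 0.0
```

```bash
python3 - <<'E'
from h import *
s=arm.read_state(); im=snap('wrist','w1'); print(s['clock'],s['position'].tolist(),s['ee_rot'].tolist(),R.from_quat(s['ee_rot']).as_matrix().round(3))
E
```

```text
1.75 [499.1872428475735, -200.9606803606059, 280.6075923170926] [-6.965748504971234e-05, 0.9999999884825982, -8.083389965051452e-07, 0.00013484059105311702] [[-1. -0.  0.]
 [-0.  1. -0.]
 [-0. -0. -1.]]
```

View pics/w1.png

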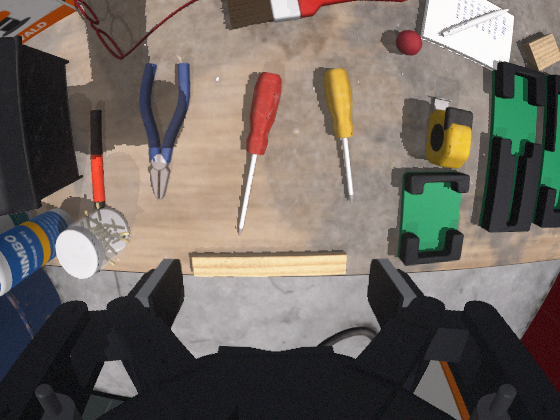

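```bash
python3 - <<'E'
from h import *
pos=np.array([499.19,-200.96,280.61]); q=[0,1,0,0]
W=lambda u,v,z:wristw(u,v,z,pos,q)[:2]
def seg(n,a,b): print(n,a.round(),b.round(),'len',np.hypot(*(b-a)).round(1),'mid',((a+b)/2).round(1),'yaw',np.degrees(np.arctan2(*(b-a)[::-1])).round(1))
seg('red',W(240,233,9),W(269,73,18)); seg('yel',W(350,199,9),W(336,68,18))
seg('pli',W(161,198,8),(W(150,64,10)+W(184,64,10))/2); print('pivot',W(161,161,16)); seg('plw',W(143,64,10),W(190,64,10))
seg('tape top L->R near',W(463,110,60),W(469,137,60)); 
for n,u,v,z in(('tapehook',440,98,20),('tape top far end',463,166,40),('tape top far right',470,160,60),('topnear',446,110,60)): print(n,W(u,v,z))
for k,p in {'tape insert top far L':(404,263),'farR':(464,259),'nearL':(405,173),'nearR':(468,172)}.items(): print(k,W(*p,28))
print('long near',W(497,62,28),W(545,75,28),'far',W(482,229,28),W(529,228,28))
im=cv2.imread('pics/w1.png'); cv2.imwrite('pics/c3.png',cv2.resize(im[50:280,380:560],None,fx=3,fy=2.6,interpolation=cv2.INTER_CUBIC))
E
```

```text
red [ 571. -247.] [ 371. -208.] len 203.8 mid [ 471.4 -227.5] yaw 169.1
yel [ 526. -105.] [ 363. -129.] len 164.3 mid [ 444.6 -117.1] yaw -171.8
pli [ 524. -351.] [ 352. -336.] len 173.2 mid [ 438.1 -343.3] yaw 175.0
pivot [ 474.6962886  -344.21994496]
plw [ 348. -368.] [ 355. -305.] len 63.3 mid [ 351.5 -336.7] yaw 84.3
tape top L->R near [404.  20.] [436.  31.] len 33.3 mid [420.1  25.5] yaw 18.8
tapehook [389.46399233   8.9763054 ]
tape top far end [473.83642736  38.09675247]
tape top far right [463.59969323  34.9313909 ]
topnear [406.90101302  -4.16828541]
tape insert top far L [609.53289911 -27.05996025]
farR [608.65575256  71.48330779]
nearL [487.68928422 -40.11690661]
nearR [482.88060403  55.21038179]
long near [327.48057661  99.20250166] [326.8213245  200.55150122] far [563.43495664  94.41107133] [564.44660592 195.38505843]
```

View pics/c3.png

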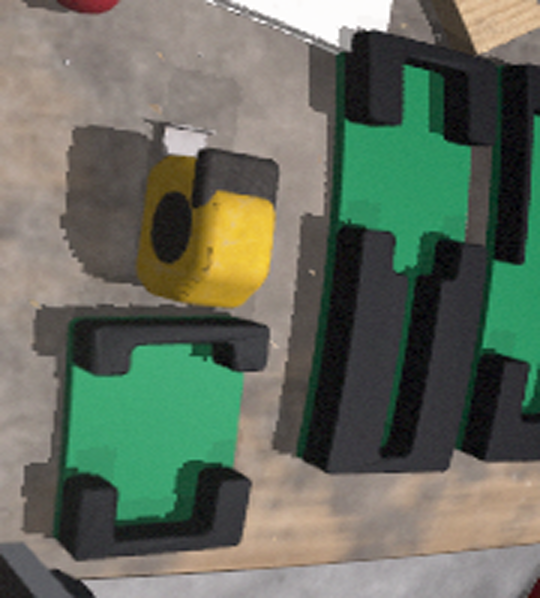

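```bash
python3 - <<'E'
from h import *
s=arm.read_state()
to(467,-348,100,84.8,s); to(467,-348,19,84.8,s)
E
```

```text
to (467, -348, 100, 84.8) [  32.4 -147.   180.6] roll 5.2
to (467, -348, 19, 84.8) [  32.4 -147.   261.6] roll 5.2
```

Emit:
{"op": "drive_tool", "data": {"targets": [[-1,10,-40,20,3],[-1,20,-80,50,5.2],[-1,32,-120,90,5.2],[-1,32,-147,130,5.2],[-1,32,-147,170,5.2],[-1,32,-147,200,5.2],[-1,32,-147,225,5.2],[-1,32,-147,245,5.2],[-1,32,-147,256,5.2],[-1,32,-147,261.6,5.2],[-1,32,-147,261.6,5.2],[-1,32,-147,261.6,5.2]]}}

```text
clock: 3.0
position: [469.0, -347.7, 19.8]
ee_rot: [0.045, 0.999, -0.0, 0.001]
contact_force: [0.9, -0.4, 0.2]
gripper_width: 85.6
grasp_force: 0.0
```

Emit:
{"op": "drive_tool", "data": {"targets": [[1,0,0,0,0],[1,0,0,0,0],[1,0,0,0,0],[1,0,0,0,0],[1,0,0,0,0],[1,0,0,0,0],[1,0,0,0,0],[1,0,0,0,0]]}}

```text
clock: 3.8
position: [468.5, -347.4, 19.7]
ee_rot: [0.044, 0.999, -0.0, 0.0]
contact_force: [-1.2, 0.4, 5.5]
gripper_width: 30.9
grasp_force: 56.6
```

```bash
python3 - <<'E'
from h import *
s=arm.read_state()
to(469,269,170,89.2,s)
E
```

```text
to (469, 269, 170, 89.2) [  54.   614.  -150.6] roll -4.3
```

Emit:
{"op": "drive_tool", "data": {"targets": [[1,0,0,-25,0],[1,0,0,-60,0],[1,0,10,-100,0],[1,4,45,-130,0],[1,8,90,-150,0],[1,12,138,-150,0],[1,17,186,-150,0],[1,21,234,-150,0],[1,25,282,-150,0],[1,29,330,-150,0],[1,33,378,-150,0],[1,37,426,-150,0]]}}

```text
clock: 5.0
position: [468.6, 82.2, 168.6]
ee_rot: [0.045, 0.999, 0.0, -0.0]
contact_force: [2.1, 0.2, -2.0]
gripper_width: 30.7
grasp_force: 57.5
```

Emit:
{"op": "drive_tool", "data": {"targets": [[1,4,48,0,-2],[1,9,96,0,-4.3],[1,13,144,0,-4.3],[1,16,180,0,-4.3],[1,17,188,0,-4.3],[1,17,188,0,-4.3],[1,17,188,0,-4.3],[1,17,188,0,-4.3],[1,17,188,0,-4.3]]}}

```text
clock: 5.9
position: [469.3, 267.8, 168.8]
ee_rot: [0.008, 1.0, -0.0, -0.0]
contact_force: [0.7, -0.9, -2.1]
gripper_width: 30.6
grasp_force: 57.6
```

```bash
python3 - <<'E'
from h import *
s=arm.read_state(); im=snap('wrist','w2'); print(s['clock'],s['position'].tolist(),s['ee_rot'].tolist(),s['gripper_width'])
E
```

```text
5.9 [469.289921045375, 267.75709315993475, 168.8041613560212] [0.007979367615345179, 0.9999681565441173, -5.585161954596935e-05, -0.0001116728057158264] 30.620519002593163
```

View pics/w2.png

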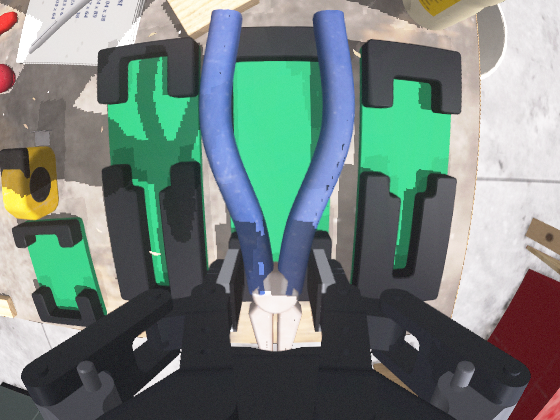

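```bash
python3 - <<'E'
from h import *
s=arm.read_state(); pos=s['position']; q=s['ee_rot']
W=lambda u,v,z=28:wristw(u,v,z,pos,q)[:2].round(1)
print('ends',W(229,11,159),W(328,11,159),'want x',469-117,'outer',W(211,13,159),W(346,14,159))
print('pl insert near top',W(280,27),'floor/rim near',W(280,61,28),W(280,61,8))
print('long near corners',W(98,50),W(199,38),'rim chan',W(103,170),W(202,165))
print('short near corners',W(363,40),W(462,55),'right chan edge',W(456,180),'far',W(440,300),W(361,297))
E
```

```text
ends [351.7 250.8] [352.2 292.2] want x 352 outer [351.9 243.1] [353.1 299.9]
pl insert near top [320.5 274.4] floor/rim near [350.1 273.9] [346.3 274.2]
long near corners [323.3 111.7] [326.5 207.6] rim chan [434.1 111.8] [434.4 207.3]
short near corners [329.6 343. ] [331.7 439.3] right chan edge [448.3 435.9] far [575.2 439.3] [563.1 349.6]
```

Emit:
{"op": "drive_tool", "data": {"targets": [[1,-1,3,30,0],[1,-1,3,65,0],[1,-1,3,95,0],[1,-1,3,115,0],[1,-1,3,125,0],[1,-1,3,132,0],[1,-1,3,137,0],[1,-1,3,140,0],[1,-1,3,140,0],[1,-1,3,140,0],[1,-1,3,140,0]]}}

```text
clock: 7.05
position: [470.6, 272.4, 29.3]
ee_rot: [0.007, 1.0, 0.0, 0.0]
contact_force: [0.6, 0.3, -1.5]
gripper_width: 30.6
grasp_force: 57.8
```

Emit:
{"op": "drive_tool", "data": {"targets": [[1,0,0,1,0],[1,0,0,1,0],[-0.2,0,0,1,0],[-0.4,0,0,1,0],[-0.5,0,0,1,0],[-0.5,0,0,1,0],[-0.5,0,0,1,0],[-0.5,0,0,-20,0],[-0.5,0,0,-60,0],[-0.7,0,0,-110,0],[-1,0,0,-150,0],[-1,0,0,-170,0]]}}

```text
clock: 8.25
position: [471.5, 273.0, 203.2]
ee_rot: [0.007, 1.0, 0.002, 0.003]
contact_force: [0.6, 1.2, -0.6]
gripper_width: 85.4
grasp_force: 0.0
```

```bash
python3 - <<'E'
from h import *
s=arm.read_state()
print(s['position'],s['gripper_width'])
# red: mid (470.5,-227.7) yaw 169.0 ; grip y=43
a=np.radians(169.0); g=np.array([470.5,-227.7])+43*np.array([np.cos(a),np.sin(a)]); print(g)
to(*g,170,79.0,s); to(*g,20,79,s)
E
```

```text
[471.51345852 273.03497234 203.21198385] 85.40872331304365
[ 428.29003111 -219.4952132 ]
to (np.float64(428.29003111175047), np.float64(-219.49521319880856), 170, 79.0) [  36.7 -493.2   30.7] roll 10.2
to (np.float64(428.29003111175047), np.float64(-219.49521319880856), 20, 79) [  37.5 -493.9  180.7] roll 10.2
```

Emit:
{"op": "drive_tool", "data": {"targets": [[-1,3,-45,3,0],[-1,6,-90,6,0],[-1,9,-135,9,0],[-1,12,-180,12,0],[-1,16,-225,15,0],[-1,20,-270,18,0],[-1,24,-315,21,3],[-1,28,-360,24,6],[-1,32,-405,27,10],[-1,35,-450,30,10],[-1,37,-490,40,10],[-1,37,-493,70,10]]}}

```text
clock: 9.45
position: [428.0, -224.3, 130.5]
ee_rot: [0.096, 0.995, -0.001, 0.004]
contact_force: [0.9, 1.2, -1.1]
gripper_width: 85.3
grasp_force: 0.0
```

Emit:
{"op": "drive_tool", "data": {"targets": [[-1,0,0,0,0],[-1,0,0,0,0],[-1,0,0,0,0]]}}

```text
clock: 9.75
position: [427.3, -219.9, 129.9]
ee_rot: [0.093, 0.996, -0.0, 0.001]
contact_force: [-0.0, -0.3, 0.5]
gripper_width: 85.2
grasp_force: 0.0
```

```bash
python3 - <<'E'
from h import *
s=arm.read_state()
print(s['position'],s['gripper_width']); to(428.5,-219.5,20,79,s)
im=snap('top','top1'); cv2.imwrite('pics/c4.png',cv2.resize(im[160:275,110:290],None,fx=4,fy=4,interpolation=cv2.INTER_CUBIC))
E
```

```text
[ 427.25290891 -219.85684258  129.93251247] 85.24003593680244
to (428.5, -219.5, 20, 79) [ -0.9   0.6 109.9] roll 0.3
```

View pics/c4.png

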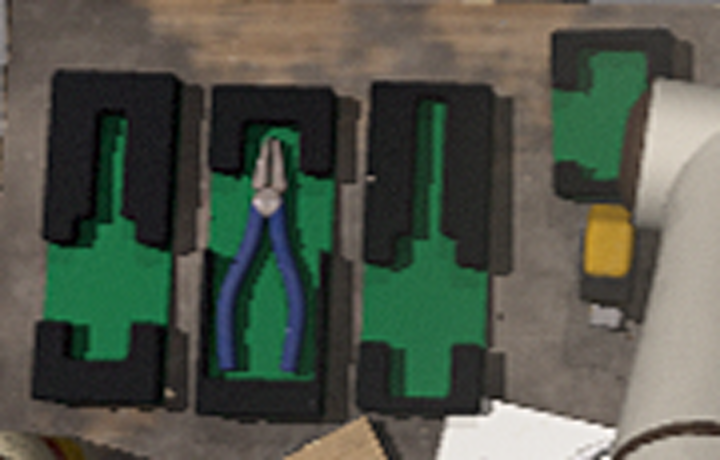

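Emit:
{"op": "drive_tool", "data": {"targets": [[-1,-1,0,35,0],[-1,-1,0,65,0],[-1,-1,0,90,0],[-1,-1,0,104,0],[-1,-1,0,110,0],[-1,-1,0,110,0],[-1,-1,0,110,0]]}}

```text
clock: 10.5
position: [428.4, -220.4, 19.8]
ee_rot: [0.094, 0.996, -0.0, 0.001]
contact_force: [0.7, 0.6, -0.5]
gripper_width: 85.4
grasp_force: 0.0
```

Emit:
{"op": "drive_tool", "data": {"targets": [[1,0,0,0,0],[1,0,0,0,0],[1,0,0,0,0],[1,0,0,0,0],[1,0,0,0,0],[1,0,0,0,0],[1,0,0,0,0],[1,0,0,-1,0]]}}

```text
clock: 11.3
position: [427.3, -220.6, 19.8]
ee_rot: [0.094, 0.996, 0.0, 0.0]
contact_force: [-1.1, 0.4, -0.8]
gripper_width: 26.9
grasp_force: 58.9
```

```bash
python3 - <<'E'
from h import *
s=arm.read_state()
print(s['position'],s['gripper_width']); to(445-43,153.5,170,89.2,s)
E
```

```text
[ 427.29520479 -220.55194686   19.82648782] 26.858152887706837
to (402, 153.5, 170, 89.2) [  95.   362.7 -150.2] roll -10.0
```

Emit:
{"op": "drive_tool", "data": {"targets": [[1,0,0,-25,0],[1,0,0,-60,0],[1,10,20,-100,0],[1,20,60,-130,0],[1,30,105,-150,-2],[1,40,150,-150,-4],[1,50,195,-150,-6],[1,60,240,-150,-8],[1,72,285,-150,-10],[1,83,325,-150,-10],[1,95,355,-150,-10],[1,95,363,-150,-10]]}}

```text
clock: 12.5
position: [401.5, 156.3, 169.6]
ee_rot: [0.005, 1.0, 0.0, -0.0]
contact_force: [-0.6, 0.8, -0.5]
gripper_width: 26.5
grasp_force: 59.3
```

Emit:
{"op": "drive_tool", "data": {"targets": [[1,0,0,0,0],[1,0,0,0,0],[1,0,0,0,0],[1,0,0,0,0]]}}

```text
clock: 12.9
position: [402.1, 152.7, 169.7]
ee_rot: [0.008, 1.0, -0.0, -0.0]
contact_force: [-0.2, -0.6, -0.9]
gripper_width: 26.7
grasp_force: 59.3
```

```bash
python3 - <<'E'
from h import *
s=arm.read_state(); im=snap('wrist','w3'); print(s['clock'],s['position'].tolist(),s['ee_rot'].tolist(),s['gripper_width'])
E
```

```text
12.9 [402.0829802787676, 152.73382606106563, 169.65462669043936] [0.008002970255805358, 0.9999679605195069, -0.00011007135337011797, -0.00013522514514417898] 26.657640895908017
```

View pics/w3.png

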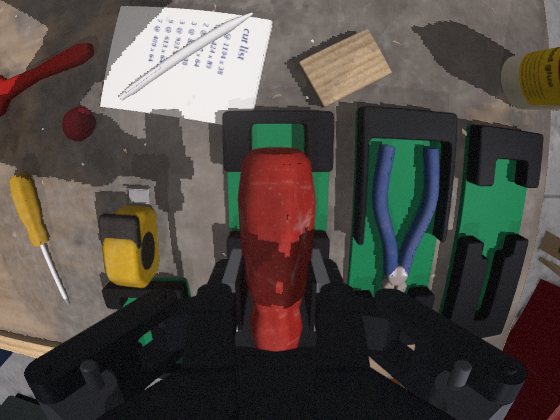

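```bash
python3 - <<'E'
from h import *
s=arm.read_state(); pos=s['position']; q=s['ee_rot']
W=lambda u,v,z=28:wristw(u,v,z,pos,q)[:2].round(1)
print('butt',W(279,150,166),W(279,150,172),'exp 341; sides',W(240,190,165),W(316,190,165),'front',W(254,310,165),W(303,310,165))
print('near corners',W(223,113),W(333,112),'pocket near',W(252,124),W(304,123),'chan edge',W(223,170),W(333,170))
im=cv2.imread('pics/w3.png'); a=im[95:245,205:350]; cv2.imwrite('pics/c5.png',cv2.resize(a,None,fx=4,fy=4,interpolation=cv2.INTER_CUBIC))
E
```

```text
butt [344.6 155.6] [344.1 155.5] exp 341; sides [360.8 139.3] [361.3 170.6] front [418.3 142.8] [418.7 166. ]
near corners [324.5 111.6] [325.  201.5] pocket near [334.5 135.2] [334.3 177.5] chan edge [372.  109.8] [373.5 201.8]
```

View pics/c5.png

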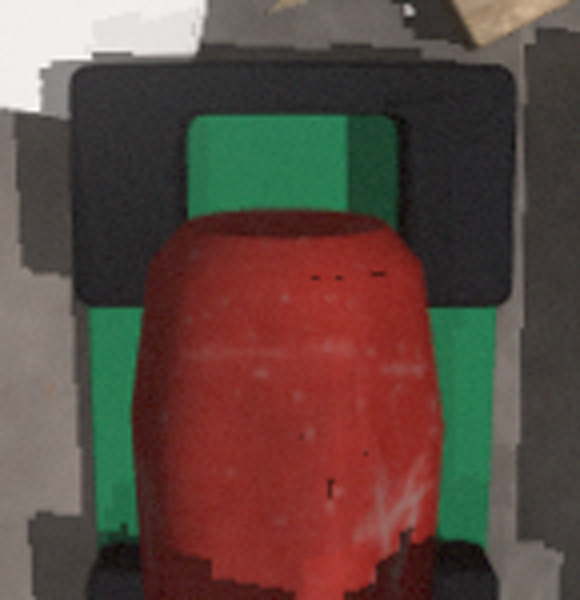

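Emit:
{"op": "drive_tool", "data": {"targets": [[1,1,1,30,0],[1,1,1,65,0],[1,1,1,95,0],[1,1,1,115,0],[1,1,1,125,0],[1,1,1,132,0],[1,1,1,137,0],[1,1,1,141,0],[1,1,1,141,0],[1,1,1,141,0]]}}

```text
clock: 13.95
position: [401.4, 155.1, 29.2]
ee_rot: [0.007, 1.0, 0.0, 0.0]
contact_force: [0.1, -0.5, -1.7]
gripper_width: 26.5
grasp_force: 59.3
```

Emit:
{"op": "drive_tool", "data": {"targets": [[1,0,0,0.5,0],[1,0,0,0.5,0],[-0.2,0,0,0.5,0],[-0.4,0,0,0.5,0],[-0.5,0,0,0.5,0],[-0.5,0,0,0.5,0],[-0.5,0,0,0.5,0],[-0.5,0,0,-20,0],[-0.5,0,0,-60,0],[-0.7,0,0,-100,0],[-1,0,0,-120,0],[-1,0,0,-120,0]]}}

```text
clock: 15.15
position: [402.7, 156.1, 151.8]
ee_rot: [0.007, 1.0, 0.003, 0.003]
contact_force: [0.7, 0.4, -0.4]
gripper_width: 85.5
grasp_force: 0.0
```

```bash
python3 - <<'E'
from h import *
s=arm.read_state()
print(s['position'],s['gripper_width'])
a=np.radians(-171.6); g=np.array([444.6,-117.6])+35*np.array([np.cos(a),np.sin(a)]); print(g)
to(*g,110,98.4,s)
E
```

```text
[402.66553066 156.10614477 151.83856124] 85.50179966430181
[ 409.97546835 -122.712906  ]
to (np.float64(409.97546834629543), np.float64(-122.71290599968441), 110, 98.4) [ -10.9 -278.9   40.5] roll -9.2
```

Emit:
{"op": "drive_tool", "data": {"targets": [[-1,-2,-45,0,0],[-1,-4,-90,0,-2],[-1,-6,-135,0,-4],[-1,-8,-180,0,-6],[-1,-10,-225,10,-8],[-1,-11,-265,25,-9.2],[-1,-11,-279,40,-9.2],[-1,-11,-279,40,-9.2],[-1,-11,-279,40,-9.2],[-1,-11,-279,40,-9.2]]}}

```text
clock: 16.15
position: [408.4, -123.7, 108.9]
ee_rot: [-0.074, 0.997, -0.0, 0.0]
contact_force: [-0.6, 0.2, -0.9]
gripper_width: 85.5
grasp_force: 0.0
```

```bash
python3 - <<'E'
from h import *
s=arm.read_state()
print(s['position'],s['gripper_width']); to(410,-122.7,20,98.4,s)
E
```

```text
[ 408.43539096 -123.65812599  108.90642308] 85.45122540560051
to (410, -122.7, 20, 98.4) [-1.7  0.7 88.9] roll 0.1
```

Emit:
{"op": "drive_tool", "data": {"targets": [[-1,-2,1,30,0],[-1,-2,1,60,0],[-1,-2,1,80,0],[-1,-2,1,89,0],[-1,-2,1,89,0],[1,-2,1,89,0],[1,-2,1,89,0],[1,-2,1,89,0],[1,-2,1,89,0],[1,-2,1,89,0],[1,-2,1,89,0],[1,-2,1,89,0]]}}

```text
clock: 17.35
position: [410.4, -123.0, 20.8]
ee_rot: [-0.073, 0.997, -0.0, 0.001]
contact_force: [-1.2, 1.4, 7.9]
gripper_width: 27.3
grasp_force: 58.2
```

```bash
python3 - <<'E'
from h import *
s=arm.read_state()
print(s['position'],s['gripper_width'],s['grasp_force']); to(449.5-35,390,170,89.3,s)
E
```

```text
[ 410.41832716 -122.98729608   20.76932743] 27.349197583711856 58.241144441781216
to (414.5, 390, 170, 89.3) [ -79.3  506.8 -149.2] roll 9.1
```

Emit:
{"op": "drive_tool", "data": {"targets": [[1,0,0,-25,0],[1,0,0,-60,0],[1,0,10,-100,0],[1,-5,40,-130,0],[1,-12,85,-149,0],[1,-20,132,-149,0],[1,-28,180,-149,0],[1,-35,228,-149,2],[1,-43,276,-149,4],[1,-50,324,-149,6],[1,-58,372,-149,8],[1,-66,420,-149,9.1]]}}

```text
clock: 18.55
position: [413.3, 303.8, 168.8]
ee_rot: [0.007, 1.0, -0.0, -0.0]
contact_force: [1.3, -0.6, -0.8]
gripper_width: 26.7
grasp_force: 59.6
```

```bash
python3 - <<'E'
from h import *
s=arm.read_state()
print(s['position']); to(414.5,390,170,89.3,s)
E
```

```text
[413.25307088 303.81574677 168.79678873]
to (414.5, 390, 170, 89.3) [-0.1 86.2 -1.2] roll -0.1
```

Emit:
{"op": "drive_tool", "data": {"targets": [[1,0,45,0,0],[1,0,78,0,0],[1,0,86,0,0],[1,0,86,0,0],[1,0,86,0,0],[1,0,86,0,0],[1,0,86,0,0]]}}

```text
clock: 19.25
position: [415.2, 386.9, 169.0]
ee_rot: [0.007, 1.0, 0.0, -0.0]
contact_force: [-0.2, 0.4, -1.4]
gripper_width: 26.9
grasp_force: 59.6
```

```bash
python3 - <<'E'
from h import *
s=arm.read_state(); im=snap('wrist','w4'); print(s['clock'],s['position'].tolist(),s['ee_rot'].tolist(),s['gripper_width'])
E
```

```text
19.25 [415.1728689865111, 386.9068197884565, 169.00663528369253] [0.00690478397018586, 0.9999761600347001, 4.5492626509290774e-05, -3.536950638312745e-05] 26.935761759855417
```

View pics/w4.png

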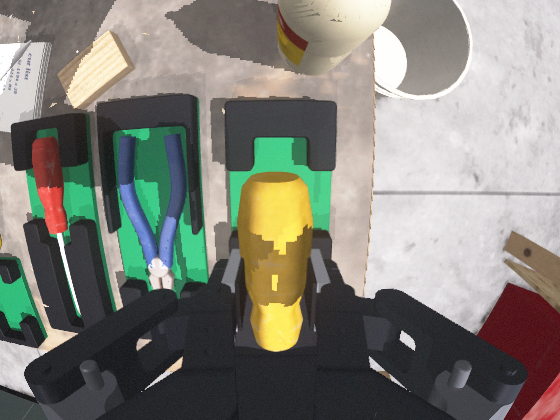

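```bash
python3 - <<'E'
from h import *
s=arm.read_state(); pos=s['position']; q=s['ee_rot']
W=lambda u,v,z=28:wristw(u,v,z,pos,q)[:2].round(1)
print('bottle edge base',W(315,73,0),W(280,20,0),W(390,10,100))
print('butt',W(275,174,167),'exp x',415.2-49,'sides',W(240,210,165),W(312,210,165),'front',W(250,310,165),W(300,310,165))
print('near corners',W(226,101),W(337,101),'pocket near',W(253,138),W(307,137),'chan edge',W(226,170),W(337,169))
E
```

```text
bottle edge base [301.6 424.4] [250.9 393.8] [272.2 460.8]
butt [367.1 387.9] exp x 366.2 sides [382.3 373.2] [382.7 403.1] front [431.  375.3] [431.3 398.7]
near corners [328.  348.5] [328.9 438.9] pocket near [359.2 369.9] [358.9 414. ] chan edge [385.3 346.7] [385.6 439.3]
```

Emit:
{"op": "drive_tool", "data": {"targets": [[1,0,3,30,0],[1,0,3,65,0],[1,0,3,95,0],[1,0,3,115,0],[1,0,3,125,0],[1,0,3,132,0],[1,0,3,137,0],[1,0,3,140,0],[1,0,3,140,0],[1,0,3,140,0]]}}

```text
clock: 20.3
position: [415.3, 391.5, 29.4]
ee_rot: [0.006, 1.0, 0.001, 0.0]
contact_force: [0.4, 0.7, -1.1]
gripper_width: 27.3
grasp_force: 59.6
```

Emit:
{"op": "drive_tool", "data": {"targets": [[1,0,0,0.5,0],[1,0,0,0.5,0],[-0.2,0,0,0.5,0],[-0.4,0,0,0.5,0],[-0.5,0,0,0.5,0],[-0.5,0,0,0.5,0],[-0.5,0,0,0.5,0],[-0.5,0,0,-20,0],[-0.5,0,0,-60,0],[-0.7,-15,0,-105,0],[-1,-30,0,-150,0],[-1,-50,-20,-190,0]]}}

```text
clock: 21.5
position: [465.3, 371.9, 221.4]
ee_rot: [0.005, 1.0, 0.001, 0.001]
contact_force: [1.6, 1.1, 0.2]
gripper_width: 85.2
grasp_force: 0.0
```

```bash
python3 - <<'E'
from h import *
s=arm.read_state()
print(s['position']); to(480,20,230,90,s)
E
```

```text
[465.33953489 371.93766464 221.38469545]
to (480, 20, 230, 90) [ -18.1 -351.8   -9.3] roll -0.6
```

Emit:
{"op": "drive_tool", "data": {"targets": [[-1,-2,-45,-9,0],[-1,-4,-93,-9,0],[-1,-6,-141,-9,0],[-1,-8,-189,-9,0],[-1,-10,-237,-9,0],[-1,-14,-285,-9,-0.6],[-1,-18,-325,-9,-0.6],[-1,-18,-352,-9,-0.6],[-1,-18,-352,-9,-0.6],[-1,-18,-352,-9,-0.6],[-1,-18,-352,-9,-0.6]]}}

```text
clock: 22.6
position: [478.5, 18.8, 227.7]
ee_rot: [0.001, 1.0, 0.0, 0.0]
contact_force: [-0.5, -0.1, 0.6]
gripper_width: 85.4
grasp_force: 0.0
```

```bash
python3 - <<'E'
from h import *
s=arm.read_state(); im=snap('wrist','w5'); print(s['clock'],s['position'].tolist(),s['ee_rot'].tolist(),s['gripper_width'])
E
```

```text
22.6 [478.53921541252237, 18.843150110999495, 227.74290451916033] [0.0006674840478248925, 0.9999997697949119, 7.96271176364028e-05, 9.238339302386981e-05] 85.4289425062903
```

View pics/w5.png

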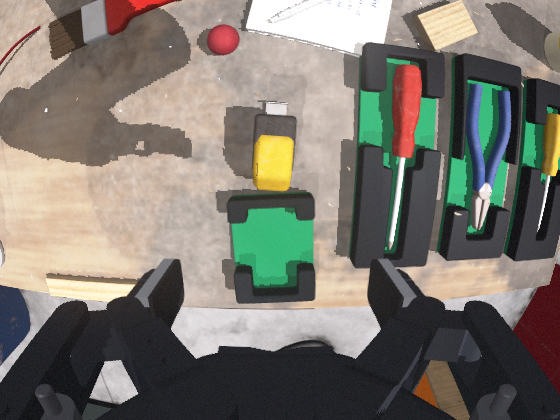

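```bash
python3 - <<'E'
from h import *
s=arm.read_state(); pos=s['position']; q=s['ee_rot']
W=lambda u,v,z=28:wristw(u,v,z,pos,q)[:2].round(1)
print('case L near/far',W(256,118,60),W(252,180,60),'R',W(297,118,60),W(292,180,60))
print('near',W(276,115,50),W(276,115,64),'far',W(272,191,40),W(272,191,55),'hook',W(276,102,5),W(276,102,20), 'hook sides',W(265,105,10),W(288,104,10))
print('insert near',W(229,198),W(315,195),'far',W(236,303),W(314,300))
hsv=cv2.cvtColor(cv2.imread('pics/w5.png'),cv2.COLOR_BGR2HSV); m=cv2.inRange(hsv,(18,130,60),(34,255,255))
for r in range(140,192,6): c=np.where(m[r,235:310])[0]+235; print(r,c.min() if len(c) else 0,c.max() if len(c) else 0)
E
```

```text
case L near/far [406.    2.2] [462.6  -2.1] R [406.1  38.7] [462.6  34.6]
near [403.2  20. ] [403.5  20. ] far [477.2  16. ] [474.   16.2] hook [388.3  20.1] [389.2  20.1] hook sides [391.7   8.6] [390.7  32.5]
insert near [487.  -28.7] [484.   60.2] far [612.6 -26.8] [608.5  64.1]
140 258 292
146 254 293
152 254 293
158 253 292
164 253 292
170 253 291
176 253 290
182 253 289
188 258 288
```

```bash
python3 - <<'E'
from h import *
to(431.5,17.5,110,85.7); to(431.5,17.5,30,85.7)
E
```

```text
to (431.5, 17.5, 110, 85.7) [ 47.1  -1.6 117.7] roll 4.3
to (431.5, 17.5, 30, 85.7) [ 47.1  -1.6 197.7] roll 4.3
```

Emit:
{"op": "drive_tool", "data": {"targets": [[-1,20,-1,20,4.3],[-1,40,-1.5,50,4.3],[-1,47,-1.5,85,4.3],[-1,47,-1.5,112,4.3],[-1,47,-1.5,112,4.3],[-1,47,-1.5,140,4.3],[-1,47,-1.5,165,4.3],[-1,47,-1.5,185,4.3],[-1,47,-1.5,195,4.3],[-1,47,-1.5,198,4.3],[-1,47,-1.5,198,4.3],[-1,47,-1.5,198,4.3]]}}

```text
clock: 23.85
position: [432.4, 17.3, 30.7]
ee_rot: [0.038, 0.999, 0.0, 0.001]
contact_force: [0.3, -1.0, -0.3]
gripper_width: 85.7
grasp_force: 0.0
```

Emit:
{"op": "drive_tool", "data": {"targets": [[1,0,0,0,0],[1,0,0,0,0],[1,0,0,0,0],[1,0,0,0,0],[1,0,0,0,0],[1,0,0,0,0],[1,0,0,0,0]]}}

```text
clock: 24.55
position: [431.7, 17.0, 30.2]
ee_rot: [0.038, 0.999, 0.0, 0.0]
contact_force: [-1.5, 0.9, 5.5]
gripper_width: 35.5
grasp_force: 59.6
```

```bash
python3 - <<'E'
from h import *
s=arm.read_state(); print(s['position']); to(548,15,100,91.3,s)
E
```

```text
[431.66140709  16.97720261  30.19796242]
to (548, 15, 100, 91.3) [-116.2    7.   -69.7] roll -5.7
```

Emit:
{"op": "drive_tool", "data": {"targets": [[1,0,0,-20,0],[1,0,0,-45,0],[1,0,0,-70,0],[1,-25,2,-80,-3],[1,-60,4,-80,-5.7],[1,-95,6,-80,-5.7],[1,-116,7,-80,-5.7],[1,-116,7,-80,-5.7],[1,-116,7,-80,-5.7],[1,-116,7,-80,-5.7],[1,-116,7,-80,-5.7]]}}

```text
clock: 25.65
position: [546.5, 14.9, 109.5]
ee_rot: [-0.011, 1.0, -0.0, -0.001]
contact_force: [1.3, 0.5, -4.0]
gripper_width: 35.5
grasp_force: 60.9
```

```bash
python3 - <<'E'
from h import *
s=arm.read_state(); im=snap('wrist','w6'); print(s['clock'],s['position'].tolist(),s['gripper_width'],s['contact_force']); to(548,15,38.5,91.3,s)
E
```

```text
25.65 [546.5083313305656, 14.871476225702363, 109.46010890325036] 35.48804036005763 [ 1.32018904  0.49451518 -3.98660872]
to (548, 15, 38.5, 91.3) [-1.6  0.1 71. ] roll -0.0
```

View pics/w6.png

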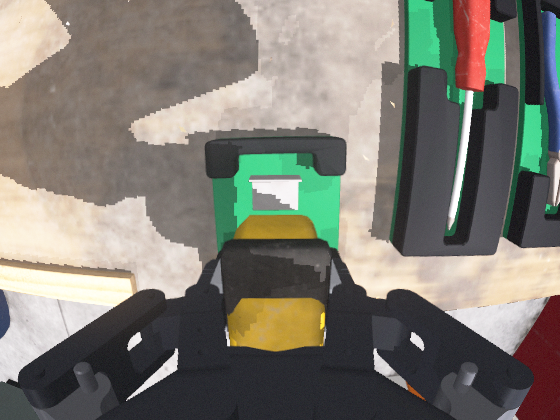

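Emit:
{"op": "drive_tool", "data": {"targets": [[1,-1,0,20,0],[1,-1,0,40,0],[1,-1,0,52,0],[1,-1,0,60,0],[1,-1,0,66,0],[1,-1,0,70.5,0],[1,-1,0,70.5,0],[1,-1,0,70.5,0],[1,-1,0,70.5,0]]}}

```text
clock: 26.6
position: [549.1, 15.1, 39.8]
ee_rot: [-0.011, 1.0, 0.0, 0.001]
contact_force: [-0.2, -0.7, -2.8]
gripper_width: 35.0
grasp_force: 60.9
```

Emit:
{"op": "drive_tool", "data": {"targets": [[1,0,0,1,0],[1,0,0,1,0],[1,0,0,1,0],[0.2,0,0,1,0],[-0.2,0,0,1,0],[-0.5,0,0,1,0],[-0.5,0,0,1,0],[-0.5,0,0,1,0],[-0.6,0,0,-20,0],[-0.6,0,0,-60,0],[-0.7,0,0,-100,0],[-1,0,0,-140,0]]}}

```text
clock: 27.8
position: [548.4, 14.9, 180.8]
ee_rot: [-0.011, 1.0, -0.0, -0.0]
contact_force: [1.0, -0.5, -0.0]
gripper_width: 84.3
grasp_force: 0.0
```

Emit:
{"op": "drive_tool", "data": {"targets": [[-1,10,-45,-20,0],[-1,20,-90,-40,0],[-1,30,-135,-60,0],[-1,40,-180,-60,0],[-1,50,-200,-60,0],[-1,50,-200,-60,0],[-1,50,-200,-60,0],[-1,50,-200,-60,0]]}}

```text
clock: 28.6
position: [503.4, -185.4, 239.2]
ee_rot: [-0.012, 1.0, 0.0, 0.0]
contact_force: [0.7, 0.8, -0.2]
gripper_width: 85.5
grasp_force: 0.0
```

```bash
python3 - <<'E'
from h import *
s=arm.read_state(); im=snap('wrist','w7'); t=snap('top','top2')
print(s['clock'],s['position'].tolist(),s['contact_force'])
pos=s['position']; q=s['ee_rot']
W=lambda u,v,z=28:wristw(u,v,z,pos,q)[:2].round(1)
# numeric check: blobs in wrist view
hsv=cv2.cvtColor(im,cv2.COLOR_BGR2HSV)
for n,lo,hi,z in(('red',(0,150,80),(6,255,255),25),('yel',(18,130,60),(34,255,255),25),('blue',(105,110,40),(125,255,255),20)):
    m=cv2.inRange(hsv,lo,hi); k,l,st,c=cv2.connectedComponentsWithStats(m)
    for i in range(1,k):
        if st[i,4]>250: x,y,w,h,a=st[i]; print(n,st[i],W(x,y+h/2,z),W(x+w,y+h/2,z),W(c[i][0],y,z),W(c[i][0],y+h,z))
cv2.imwrite('pics/c6.png',np.vstack([cv2.resize(t[160:275,110:290],None,fx=3,fy=3),]))
E
```

```text
28.6 [503.4484610328549, -185.42466407886744, 239.1659492461106] [ 0.71818124  0.80169975 -0.19390796]
red [ 527   79   22   75 1054] [396.4 136.5] [389.1 182.4] [342.5 155.1] [443.1 163.6]
red [ 65 151  15  51 615] [ 492.  -444.3] [ 492.4 -420.4] [ 461.  -430.7] [ 524.3 -438.2]
yel [ 420  208   50   65 1783] [562.8 -10.4] [563.5  64.8] [521.7  17.2] [608.   35.5]
yel [  0 222  22  48 387] [ 595.1 -601.6] [ 590.9 -547.7] [ 555.2 -559.4] [ 633.4 -585.6]
blue [  1 211  39  53 626] [ 583.  -600.1] [ 577.3 -510.1] [ 539.8 -539.7] [ 623.2 -564.6]
blue [   0  231   52  151 2740] [ 714.9 -658.5] [ 690.1 -520.5] [ 570.4 -560.2] [ 914.7 -717.4]
```

```bash
python3 - <<'E'
from h import *
def blob(f,lo,hi,z,x0,x1,y0=150,y1=290):
    hsv=cv2.cvtColor(cv2.imread(f'pics/{f}.png'),cv2.COLOR_BGR2HSV); m=cv2.inRange(hsv,lo,hi); n=np.zeros_like(m); n[y0:y1,x0:x1]=m[y0:y1,x0:x1]
    v,u=np.where(n); print(f,len(u),u.min(),u.max(),v.min(),v.max(),world('top',(u.min()+u.max())/2,(v.min()+v.max())/2,z)[:2].round(1),world('top',u.mean(),v.mean(),z)[:2].round(1), world('top',u.mean(),v.min()-.5,z)[0].round(),world('top',u.mean(),v.max()+.5,z)[0].round())
Y=((18,110,60),(34,255,255))
blob('top0',*Y,60,250,275); blob('top2',*Y,68,245,285)
blob('top0',*Y,20,295,320); blob('top2',*Y,28,115,160,150,265)
blob('top2',(0,140,60),(7,255,255),28,195,240,150,262)
blob('top0',(100,90,30),(125,255,255),12,365,400); blob('top2',(100,90,30),(125,255,255),20,160,200)
E
```

```text
top0 217 256 268 211 229 [445.9  15. ] [447.1  15.1] 474.0 418.0
top2 22 257 259 181 188 [549.   28.2] [550.   28.2] 561.0 537.0
top0 243 304 315 222 250 [ 404.7 -126.6] [ 402.3 -124.3] 448.0 362.0
top2 255 129 139 218 246 [409.  391.2] [406.3 390. ] 452.0 366.0
top2 264 209 218 223 255 [391.4 157.4] [388.8 156.7] 440.0 343.0
top0 338 370 391 214 256 [ 411.2 -340.9] [ 410.2 -343.4] 476.0 347.0
top2 364 164 185 211 252 [412.8 274.1] [411.5 273. ] 476.0 351.0
```

Emit:
{"op": "drive_tool", "data": {"targets": [[-1,10,-45,-10,0],[-1,20,-90,-20,0],[-1,30,-135,-20,0],[-1,30,-150,-20,0],[-1,30,-150,-20,0],[-1,30,-150,-20,0],[-1,30,-150,-20,0]]}}

```text
clock: 29.4
position: [477.0, -335.4, 259.1]
ee_rot: [-0.012, 1.0, 0.0, -0.0]
contact_force: [-0.5, 0.5, 1.1]
gripper_width: 85.5
grasp_force: 0.0
```

```bash
python3 - <<'E'
from h import *
snap('top','top3'); snap('side','side3'); print(arm.read_state()['position'])
Y=((18,110,60),(34,255,255))
def bl(cam,f,box,pred):
    hsv=cv2.cvtColor(cv2.imread(f'pics/{f}.png'),cv2.COLOR_BGR2HSV); m=cv2.inRange(hsv,*Y); x0,x1,y0,y1=box; n=np.zeros_like(m); n[y0:y1,x0:x1]=m[y0:y1,x0:x1]
    v,u=np.where(n); print(f,len(u),'u',u.min(),u.max(),'v',v.min(),v.max(),'mean',u.mean().round(1),v.mean().round(1)); 
    p=proj(cam,pred); print(' pred box',p.min(0).round(1),p.max(0).round(1))
def box(x,y,yaw,z):
    c,s=np.cos(np.radians(yaw)),np.sin(np.radians(yaw)); return [(x+c*a-s*b,y+s*a+c*b,z+h) for a in(-27,43) for b in(-18,18) for h in(0,64)]
bl('top','top0',(245,280,180,240),box(431.5,16.5,-4.3,0)); bl('top','top3',(245,285,150,215),box(548,15,1.3,8))
bl('side','side0',(280,312,195,225),box(431.5,16.5,-4.3,0)); bl('side','side3',(230,290,170,230),box(548,15,1.3,8))
E
```

```text
[ 476.990723  -335.4227151  259.3259411]
top0 217 u 256 268 v 211 229 mean 262.0 219.6
 pred box [254.3 209.6] [268.9 236.5]
top3 206 u 257 269 v 172 196 mean 262.4 180.5
 pred box [256.2 170.1] [268.8 197.4]
side0 439 u 283 311 v 195 221 mean 295.9 208.3
 pred box [282.6 195.6] [309.1 223. ]
side3 381 u 243 267 v 192 215 mean 255.0 204.2
 pred box [243.9 190.4] [269.5 216.7]
```

```bash
python3 -c "
from bench import arm
print(arm.job_done())"
```

```text
the job is handed in; nothing more can be done
None
```

I put the red screwdriver, yellow screwdriver, pliers and tape measure in their own inserts, never touched the marker, and handed the job in at about 29 s; the camera checks fit each tool lying in its pocket, but `job_done()` returned no verdict.

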